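# Make up two star-delta kits to three contactors each

### The arm

A 7-joint arm with a two-finger parallel gripper is mounted at the origin on the work surface. World frame = base frame: x ahead of the robot, y to its left, z up, the work surface at z = 0. Lengths are in m, angles in rad, forces in N, time in s.
With the tool pointing down it reaches from about 0.4 to 0.875 m from the base axis. Payload 19.3 kg.
Tool frame: the origin (TCP) lies midway between the tips of the shut fingers; the grasp point (between the pads) lies 19 mm behind it; z points along the fingers, y is the line along which they close (so a half turn about z gives the same grasp; the last joint's range is limited). The gripper opens to 85 mm and grips with 20 to 120 N. Pads are 22 mm wide; open, the fingers measure 114 mm over their backs; the gripper's body (76 mm by 85 mm) begins 54 mm behind the grasp point. The pads swing forward as they close: fully open they stand 13 mm farther back than shut.
Start: joints at [-1.362, 0.521, -0.036, 1.599, 0.021, 1.021, -0.113], TCP at [0.172, 0.601, 0.231] pointing down, gripper open.
Joint ranges: [-2.91, 2.91], [-0.3, 2.13], [-1.5, 1.42], [0.17, 2.43], [-1.26, 4.41], [0.16, 1.93], [-2.52, 2.52]. Speed limits (rad/s): [1.89, 1.89, 2.39, 2.39, 3.01, 3.01, 3.01].

### API

Orientations are given as [roll, pitch, yaw] about the fixed x, y, z axes, in that order (R = Rz(yaw) Ry(pitch) Rx(roll)).
In Python, from workcell import env gives the robot as it stands.
- The arm moves only by the tool step_arm, never from a script. Its argument "deltas" is a list that holds one entry, the list of rows, each a list of 7 numbers: the opening, from 0 (shut) to 1 (fully open), then the shift along the world's x, y, z in mm, then the turn, a rotation vector about the world's x, y, z in degrees. A call has 1 to 5 rows; each row is the pose to reach, as a shift and turn from the pose commanded when the call began; what a row does not reach only later rows make up. A row lasts 1/10 s, in which the tool goes at most 50 mm and 8.59 degrees, less where a joint would pass 70% of its speed; a pose out of reach is approached as far as the arm can. A call with a gripper value outside its range is refused whole. The fingers move at their own pace and stop on an object; "squeeze" is the grip in N (left out, the last holds). Time passes only in rows, so rows that repeat a pose let the fingers close. It gives the time, the measured TCP pose, the force, the opening and the grip force at its end, in the units of the state.
- env.read_state(): the state, without advancing time (a new reading comes with each control period).
- env.camera(name): name is "scene" or "top" or "wrist"; returns a dict with "img" (384x512x3 uint8, red, green, blue), "range_z" (384x512 float32, m along the optical axis (not along the pixel's ray), 0 where there is no reading), "camera_matrix" (3x3 intrinsics, pixels), "pose" (4x4, takes a point from camera to world coordinates). Camera axes: x right, y up, looking along -z (the intrinsics and any distortion apply to the point x, -y, -z); pixel columns grow to the right and rows downward; lengths in m; the calibration is good to about 2 mm. A picture is of the moment at which its call begins.
- env.close_job(): hands the job in; it is judged then, once.
Trained networks look in the newest picture that a camera, given by its name, has taken for a name from the list of things; names that differ only in an ending like _2 or _b are one class to them, and where a whole thing is asked for, a point or a joint stands for the part that bears it (a point fixed in the world has none). Each returns a list of dicts, best first, with "p" (0 to 1); they miss things now and then, are a little off and sometimes report something else, mostly with a low value. They report only what shows in the picture. A call takes as long as a camera call. They do not tell look-alikes from the thing itself.
- env.boxes_of(name, camera): "rect" ([centre column, centre row, width, height] in pixels, round what is visible of it).
- env.outline_of(name, camera): "mask" (384x512 bool, what is visible of it) and "rect" ([centre column, centre row, width, height] in pixels, round what is visible of it).
- env.spot_point(name, camera): "xy" ([column, row] in pixels: a listed point, or the origin of a listed thing).
The state is a dict: "time": time; "qpos": joint angles; "qd": joint speeds; "joint_torque": joint torques, N m; "tcp_pos": TCP position; "tool_rot": TCP orientation; "ft_force": force on the tool from outside, world axes, zero at the start; "wrist_torque": the same for the moment, N m; "finger_gap": finger opening in m; "grip_force": force on a finger pad.
Only numpy, scipy, OpenCV 4.12 (cv2) and the standard library are available. Lean on these libraries where they do the work, as an engineer would, in place of code of your own. Each camera call takes 0.05 s, during which the arm holds its last target. There are 200 camera calls.

### The job

A star-delta starter takes exactly three contactors, but one of the two black issue trays holds only one so far and the other only two: make each tray up to exactly three with contactors from the cardboard stock carton. Leave the ones already in the trays there and set the added ones down gently on the tray floor beside them, standing upright on their mounting feet like the others, not stacked or leaning. The spare contactor and the thermal overload relay stay standing in the carton, and the meter, the emergency-stop station and the screwdriver are left alone.

Things in the scene. Friction and masses are not known exactly. Their poses are not given: they have to be found in the camera images.
- contactor1_mid (a point): contactor, 0.25 to 0.38 kg, light grey, 45 mm wide (x), 86 long (y), 80 tall (z up), standing on its foot. Stepped: terminal shoulders at both y ends only 42 mm high; between them a flat-sided nose 45 (x) by 44 mm (y) rises to 80 mm, black plate on top. Grip the nose along y, above the shoulders: neighbours stand close in x. Point: its centre, 40 mm above the foot. Starts in the stock carton
- contactor2_mid (a point): contactor, same shape and frame as contactor1. Starts in the stock carton
- contactor3_mid (a point): contactor, same shape and frame as contactor1. Starts in the stock carton
- contactor4_mid (a point): contactor, same shape and frame as contactor1. Starts in the stock carton
- contactor5_mid (a point): contactor, same shape and frame as contactor1. Starts in tray_a
- contactor6_mid (a point): contactor, same shape and frame as contactor1. Starts in tray_b
- contactor7_mid (a point): contactor, same shape and frame as contactor1. Starts in tray_b
- tray_a: one of two identical black open trays, fixed: inside 240 mm (x) by 130 mm (y), walls 4 mm thick, 32 mm high; origin under its centre at bench level, floor 4 mm above, z up. It starts with one contactor (contactor5) near its +x end, standing across the tray; the rest of its floor is free
- tray_b: one of two identical black open trays, fixed: inside 240 mm (x) by 130 mm (y), walls 4 mm thick, 32 mm high; origin under its centre at bench level, floor 4 mm above, z up. It starts with two contactors (contactor6, contactor7) at its -x end and about its middle; the floor towards its +x end is free
- stock: open cardboard stock carton, fixed: inside 272 mm (x) by 130 mm (y), walls 4 mm thick, 36 mm high; origin under its centre at bench level, floor 4 mm above. Five parts stand in it in a row along x, 53 mm apart, in any order: four contactors and one overload relay
- overload_mid (a point): thermal overload relay in the stock carton, not a contactor: 45 mm wide (x), about 88 mm long (y), but lower, 58 mm to its front plate (62 mm over its dial), with a white setting dial, two small buttons and three flat copper prongs out of its +y end; about 0.15 kg. The point is 29 mm above its underside
- meter: hand multimeter lying on the bench, orange, 190 x 92 x 52 mm; origin under its centre. A bystander
- estop: emergency-stop station standing on the bench, yellow box 68 x 68 mm with a red mushroom head, 88 mm high in all; origin under its centre. A bystander
- screwdriver: screwdriver with black handle lying on the bench, 200 mm long along its x. A bystander
Not all that is in view belongs to the job. Leave any green or pink look-alike of the part that bears contactor2_mid alone.

How it is judged:
By the outcome, as a careful person would: the job done as asked, in the order asked, and still so for the second after the job is handed in, with the robot touching nothing.
It also fails if it takes over 72 s, if anything falls off the work surface, if the arm or the gripper's body presses on something with over 40 N, if the wrist force passes 120 N, or if a joint passes its speed limit or range.

## Working session

There is one attempt and no reset: what is moved stays moved. The work goes in short steps, Python scripts to look and compute and a tool call to move; the robot and the scene stay as the last step left them, time stands still between calls to the robot, and variables do not carry over. Pictures are saved under pics/ and viewed, at most 10 in all, crops included, and the job is handed in when it is done.

Besides the shell and the picture viewer there is one more tool, called after "Emit:" by a JSON object that holds its "name" and its "arguments". step_arm: Moves the arm, as the interface text tells. Its arguments: {"type":"object","properties":{"deltas":{"type":"array","items":{"type":"array","items":{"type":"array","items":{"type":"number"}}}},"squeeze":{"type":"number"}},"required":["deltas"]}

```bash
ls; mkdir -p pics
cat > h.py <<'E'
from workcell import env
import numpy as np, cv2
def cloud(c):
    K=c["camera_matrix"];d=c["range_z"];v,u=np.mgrid[:384,:512]
    x=(u-K[0,2])/K[0,0]*d;y=(v-K[1,2])/K[1,1]*d
    P=np.stack([x,-y,-d],-1)@c["pose"][:3,:3].T+c["pose"][:3,3]
    P[d==0]=np.nan
    return P
def save(c,n): cv2.imwrite(f"pics/{n}.png",c["img"][:,:,::-1])
E
python3 - <<'E'
from h import *
s=env.read_state();print(s)
for n in ("top","scene"):
    c=env.camera(n);save(c,n);P=cloud(c);np.savez(f"{n}.npz",P=P,img=c["img"])
    for name in ("contactor1_mid","overload_mid","tray_a","stock"):
        for d in env.outline_of(name,n):
            m=d["mask"];q=P[m];q=q[~np.isnan(q[:,0])]
            print(n,name,round(d["p"],2),np.round(d["rect"]),np.round(np.nanmedian(q,0),3) if len(q) else None, np.round(np.nanmax(q[:,2]),3) if len(q) else None)
E
```

```text
pics
{'time': 0.0, 'qpos': array([-1.3621923 ,  0.52201113, -0.03633393,  1.59998216,  0.02120621,
        1.02112089, -0.11280003]), 'qd': array([ 7.14929518e-05, -1.60211131e-03, -8.48389421e-04, -5.93970037e-04,
       -1.01215354e-03, -3.91014107e-04, -3.24508494e-04]), 'joint_torque': array([ 1.54035615e-04, -9.27130008e+01,  1.98020071e+00, -3.69907236e+01,
        1.80138083e-02,  8.55238759e-03,  6.61915919e-05]), 'tcp_pos': array([0.17194551, 0.60053593, 0.23073671]), 'tool_rot': array([-3.14045942e+00,  8.35466795e-05,  2.86278712e+00]), 'ft_force': array([-0.74279832,  0.17280468, -0.86641683]), 'wrist_torque': array([ 0.01301099, -0.03328148, -0.05189172]), 'grip_force': 0.0, 'finger_gap': 0.08516575713783224}
top contactor1_mid 0.56 [193. 197.  31.  16.] [0.5   0.279 0.076] 0.094
top contactor1_mid 0.4 [275. 102.  59.   8.] [ 0.797 -0.019  0.02 ] 0.035
top overload_mid 0.91 [192. 181.  23.  14.] [0.551 0.276 0.056] 0.072
top tray_a 0.77 [368. 205.  48.  76.] [ 0.441 -0.277  0.005] 0.09
top tray_a 0.67 [276. 166.  52.  80.] [0.613 0.011 0.004] 0.087
top tray_a 0.4 [194. 181.  26.  15.] [0.552 0.277 0.057] 0.072
top stock 0.68 [191. 196.  51.  88.] [0.505 0.323 0.006] 0.05
top stock 0.39 [367. 206.  49.  78.] [ 0.439 -0.277  0.005] 0.045
scene contactor1_mid 0.78 [304. 251.  37.  38.] [0.51  0.304 0.058] 0.088
scene overload_mid 0.92 [286. 257.  30.  35.] [0.555 0.299 0.051] 0.069
scene overload_mid 0.52 [220. 131.  80.  50.] [ 0.434 -0.275  0.006] 0.047
scene tray_a 0.58 [221. 132.  78.  49.] [ 0.437 -0.276  0.006] 0.076
scene tray_a 0.57 [227. 201.  96.  59.] [0.627 0.018 0.005] 0.047
scene stock 0.75 [300. 255. 113.  98.] [0.536 0.328 0.018] 0.083
```

Run:
```python
from h import *
t=np.load("top.npz");im=t["img"][90:270,150:410,::-1];cv2.imwrite("pics/topc.png",cv2.resize(im,None,fx=3,fy=3,interpolation=3))
P=t["P"]
# tall blobs (noses) 
m=((P[...,2]>0.066)&(P[...,2]<0.1)).astype(np.uint8)
n,l,st,ce=cv2.connectedComponentsWithStats(m)
for i in range(1,n):
    if st[i,4]<25: continue
    q=P[l==i]; (c,sz,a)=cv2.minAreaRect((q[:,:2]*1000).astype(np.float32)); print(np.round(ce[i]),st[i,4],np.round(c),np.round(sz),round(a),np.round(np.median(q[:,2]),3))
```

```text
[193. 122.] 128 [731. 274.] [38. 36.] 40 0.083
[188. 161.] 217 [608. 290.] [46. 44.] 6 0.085
[276. 171.] 212 [570.  14.] [44. 45.] 83 0.084
[129. 173.] 219 [576. 477.] [46. 44.] 12 0.08
[372. 180.] 222 [ 534. -284.] [45. 46.] 3 0.084
[275. 193.] 203 [500.  21.] [44. 44.] 87 0.084
[190. 195.] 210 [501. 285.] [45. 44.] 4 0.084
[ 17. 197.] 56 [512. 832.] [112.   4.] 67 0.081
[193. 212.] 208 [447. 277.] [45. 44.] 90 0.084
[  7. 239.] 169 [376. 857.] [  8. 128.] 70 0.085
[140. 228.] 217 [402. 444.] [46. 44.] 85 0.08
[193. 229.] 215 [395. 280.] [45. 44.] 7 0.084
[218. 267.] 218 [274. 205.] [44. 46.] 13 0.081
[177. 270.] 220 [268. 332.] [44. 47.] 65 0.081
[281. 335.] 212 [48. 15.] [ 73. 170.] 15 0.074
```

View pics/topc.png

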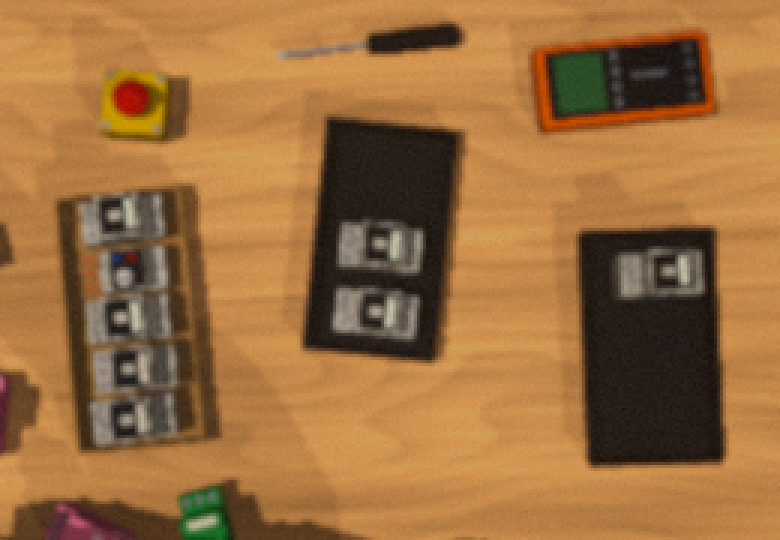

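View pics/scene.png

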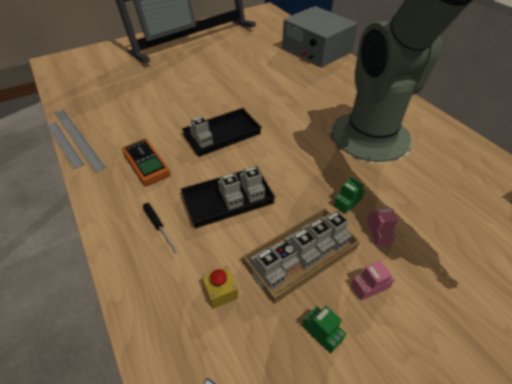

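Top crop (up = +x, left = +y): the stock carton is at (140,320) with grey contactors at (118,215), (122,318), (130,370) and (130,420). The overload relay, with its red/blue buttons and white dial, is at (130,268). Tray_a, with one contactor, is at (650,350). Tray_b, with two, is at (385,240).

Possible mix-ups:
- Overload relay at (130,268): not a contactor.
- Green look-alike at (205,515), and more green and pink ones in the scene picture: leave alone.
- Contactors already in the trays at (380,245), (375,312) and (670,272): leave alone.

I choose the carton's grey contactors, starting with (122,318), and will check that with a wrist picture on the way.

Emit:
{"name": "step_arm", "arguments": {"deltas": [[[1,34,-33,0,0,0,5],[1,68,-66,0,0,0,10],[1,102,-99,0,0,0,15],[1,136,-132,0,0,0,20],[1,165,-158,0,0,0,20]]]}}

```text
time: 1.0
tcp_pos: [0.3388, 0.4407, 0.2315]
tool_rot: [-3.141, 0.0, -3.069]
ft_force: [0.5, -0.2, 0.1]
finger_gap: 0.0858
grip_force: 0.0
```

Emit:
{"name": "step_arm", "arguments": {"deltas": [[[1,34,-33,10,0,0,0],[1,68,-66,20,0,0,0],[1,102,-99,30,0,0,0],[1,135,-128,40,0,0,0],[1,135,-128,40,0,0,0]]]}}

```text
time: 1.5
tcp_pos: [0.4767, 0.3101, 0.2726]
tool_rot: [-3.141, 0.003, -3.079]
ft_force: [-1.3, -0.2, -0.3]
finger_gap: 0.0857
grip_force: 0.0
```

```bash
cat > m.py <<'E'
from h import *
import sys
s=env.read_state();print(s["time"],s["tcp_pos"],np.degrees(s["tool_rot"]))
n=sys.argv[1];c=env.camera("wrist");P=cloud(c)
cv2.imwrite(f"pics/{n}.png",cv2.resize(c["img"][:,:,::-1],None,fx=1.5,fy=1.5))
for lo,hi,k in ((.066,.1,"nose"),(.027,.040,"rim")):
    m=((P[...,2]>lo)&(P[...,2]<hi)).astype(np.uint8)
    if k=="rim": m=cv2.morphologyEx(m,cv2.MORPH_CLOSE,np.ones((3,3)))
    q_,l,st,ce=cv2.connectedComponentsWithStats(m)
    for i in range(1,q_):
        if st[i,4]<300: continue
        q=P[l==i];q=q[~np.isnan(q[:,0])];(cc,sz,a)=cv2.minAreaRect((q[:,:2]*1000).astype(np.float32))
        print(k,np.round(ce[i]),st[i,4],np.round(cc,1),np.round(sz,1),round(a,1),np.round(np.median(q[:,2]),4))
E
python3 m.py w1
python3 - <<'E'
from h import *
t=np.load("top.npz");P=t["P"];im=t["img"]
m=((im.max(2)<75)&(P[...,2]>-.01)&(P[...,2]<.045)).astype(np.uint8)
q,l,st,ce=cv2.connectedComponentsWithStats(m)
for i in range(1,q):
    if st[i,4]>600:
        Q=P[l==i];c,s,a=cv2.minAreaRect((Q[:,:2]*1000).astype(np.float32));print(np.round(ce[i]),st[i,4],np.round(c),np.round(s),a)
E
```

```text
1.5 [0.47668455 0.3100641  0.27259768] [-179.95373134    0.1810023  -176.41320725]
nose [230.  92.] 1851 [395.8 278.4] [45. 44.] 5.6 0.084
nose [378. 109.] 1858 [403.4 442.6] [45.9 44. ] 83.7 0.0799
nose [226. 140.] 1655 [448.2 275.7] [44.9 43.9] 3.7 0.0839
nose [ 15. 172.] 1261 [501.1  24.8] [33.7 45.4] 82.4 0.083
nose [230. 185.] 1482 [501.3 282.7] [45.1 44.1] 4.3 0.0839
nose [ 17. 225.] 1342 [570.9  13.5] [42.4 46.4] 84.1 0.0833
nose [378. 247.] 1157 [576.3 474.4] [45.6 44.7] 11.9 0.0798
nose [231. 263.] 1249 [608.1 287.1] [46.2 43.8] 5.5 0.0838
nose [216. 335.] 479 [725.4 270.7] [26.1 39.4] 2.8 0.0818
rim [228. 151.] 2360 [502.1 282.9] [280.5 138.4] 4.4 0.0348
rim [ 65. 212.] 1918 [582.2  16.7] [132.9 254.2] 82.2 0.0313
rim [ 48. 158.] 420 [484.7  31. ] [94.5 40.4] 53.7 0.0335
rim [ 47. 205.] 446 [556.1   9.1] [111.1  42.4] 66.6 0.0341
rim [207. 215.] 395 [562.2 249.5] [57.1 16. ] 2.7 0.039
rim [253. 217.] 500 [556.8 315.3] [55.4 29.5] 2.6 0.0375
rim [359. 226.] 383 [561.5 462.1] [39.4 95.3] 38.9 0.0344
[362. 116.] 699 [ 746. -259.] [ 68. 166.] 4.487301826477051
[277. 165.] 2435 [580.   9.] [144. 250.] 82.37158203125
[366. 209.] 2972 [ 456. -278.] [152. 249.] 89.62081146240234
[ 19. 233.] 2331 [391. 843.] [340. 153.] 1.073744297027588
[301. 327.] 1171 [ 58. -32.] [235. 155.] 85.3075180053711
```

View pics/w1.png

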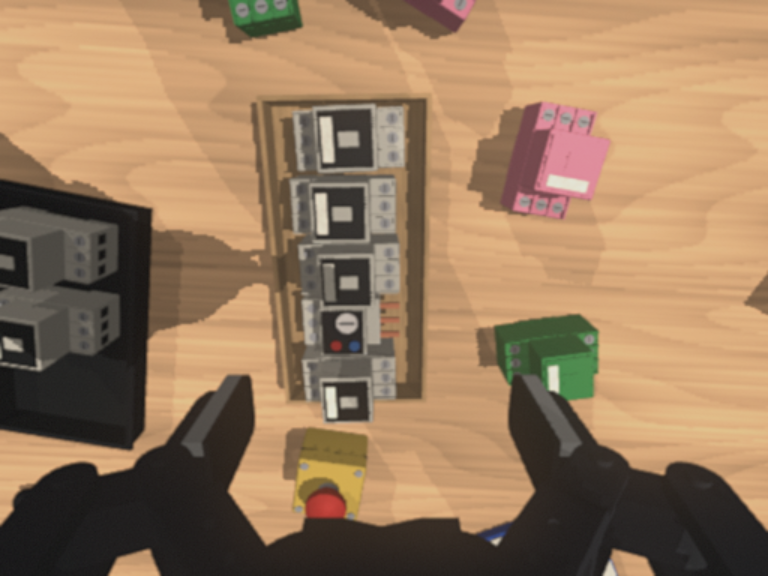

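The wrist picture (×1.5) shows the carton with contactors at (345,140), (340,210), (345,280) and (347,395). The overload relay is at (345,330), with its dial and copper prongs. I'll take the one at (345,280), which is at x 501, y 283.

Emit:
{"name": "step_arm", "arguments": {"deltas": [[[1,26,-29,-40,0,0,1],[1,26,-29,-80,0,0,1],[1,26,-29,-120,0,0,1],[1,26,-29,-140,0,0,1],[1,26,-29,-140,0,0,1]]]}}

```text
time: 2.05
tcp_pos: [0.4961, 0.2858, 0.1286]
tool_rot: [-3.14, -0.004, -3.053]
ft_force: [0.6, 0.4, 0.2]
finger_gap: 0.0854
grip_force: 0.0
```

Emit:
{"name": "step_arm", "arguments": {"deltas": [[[1,0,0,0,0,0,0],[1,0,0,0,0,0,0]]]}}

```text
time: 2.25
tcp_pos: [0.4985, 0.2866, 0.1328]
tool_rot: [3.14, 0.002, -3.053]
ft_force: [-0.4, 0.6, -0.3]
finger_gap: 0.0857
grip_force: 0.0
```

Emit:
{"name": "step_arm", "arguments": {"deltas": [[[1,3,-3,-30,0,0,0],[1,3,-3,-60,0,0,0],[1,3,-3,-82,0,0,0],[1,3,-3,-82,0,0,0],[1,3,-3,-82,0,0,0]]]}}

```text
time: 2.75
tcp_pos: [0.5016, 0.2833, 0.0506]
tool_rot: [3.141, 0.001, -3.054]
ft_force: [0.4, 0.6, 0.5]
finger_gap: 0.0853
grip_force: 0.0
```

Emit:
{"name": "step_arm", "arguments": {"deltas": [[[0.3,0,0,0,0,0,0],[0.3,0,0,0,0,0,0],[0.3,0,0,0,0,0,0],[0.3,0,0,0,0,0,0],[0.3,0,0,0,0,0,0]]], "squeeze": 35}}

```text
time: 3.25
tcp_pos: [0.5015, 0.2832, 0.0503]
tool_rot: [3.141, 0.001, -3.054]
ft_force: [-1.5, -1.1, 11.2]
finger_gap: 0.0438
grip_force: 34.6
```

Emit:
{"name": "step_arm", "arguments": {"deltas": [[[0.3,0,0,15,0,0,0],[0.3,0,0,50,0,0,0],[0.3,0,0,90,0,0,0],[0.3,0,0,130,0,0,0],[0.3,0,0,150,0,0,0]]]}}

```text
time: 3.75
tcp_pos: [0.5017, 0.2832, 0.2037]
tool_rot: [3.14, 0.004, -3.054]
ft_force: [-0.4, 0.1, -3.5]
finger_gap: 0.0437
grip_force: 37.8
```

Emit:
{"name": "step_arm", "arguments": {"deltas": [[[0.3,15,-35,10,0,0,-2],[0.3,35,-75,20,0,0,-5],[0.3,55,-115,30,0,0,-8],[0.3,75,-155,30,0,0,-12],[0.3,95,-195,30,0,0,-12]]]}}

```text
time: 4.25
tcp_pos: [0.5964, 0.0862, 0.2308]
tool_rot: [3.141, 0.001, 3.017]
ft_force: [1.3, 0.9, -3.5]
finger_gap: 0.0436
grip_force: 37.7
```

Emit:
{"name": "step_arm", "arguments": {"deltas": [[[0.3,20,-35,0,0,0,0],[0.3,38,-68,0,0,0,0],[0.3,45,-80,0,0,0,0],[0.3,45,-80,0,0,0,0],[0.3,45,-80,0,0,0,0]]]}}

```text
time: 4.75
tcp_pos: [0.6406, 0.0086, 0.2297]
tool_rot: [3.141, -0.0, 3.02]
ft_force: [-1.2, -0.2, -3.7]
finger_gap: 0.0435
grip_force: 37.6
```

```bash
python3 m.py w2; python3 -c "
from h import *
s=env.read_state();print(s['ft_force'],s['finger_gap'],s['grip_force'])"
```

```text
4.75 [0.640569   0.00862155 0.22965342] [ 1.79963829e+02 -2.42227080e-02  1.73042132e+02]
nose [246.  26.] 2724 [503.8  18.2] [44.1 40. ] 83.5 0.084
nose [249. 106.] 2333 [570.6  11.5] [44.  44.4] 83.1 0.084
nose [498. 230.] 921 [732.2 264.5] [28.2 39.5] 87.8 0.0821
rim [35. 86.] 1547 [ 526.8 -215.1] [ 67.9 160.3] 64.0 0.0312
rim [187.  91.] 1297 [559.7 -55.4] [  7.5 197.5] 82.2 0.0313
rim [312.  91.] 1286 [576.6  80. ] [  7.5 197. ] 82.2 0.0314
rim [453.  91.] 2038 [567.1 256. ] [154.3  76.5] 4.4 0.034
rim [475.  62.] 1247 [556.4 251.5] [45.1 21.7] 3.6 0.0388
rim [ 12. 100.] 422 [ 533.9 -244.7] [ 6.6 45.2] 87.6 0.0339
rim [459. 205.] 590 [714.3 256.1] [48.5 95.4] 39.3 0.0339
rim [ 70. 266.] 7545 [ 748.4 -277.5] [ 91.1 227.9] 4.6 0.0375
[ 0.49132823 -0.15644829 -3.33086755] 0.04378135968132659 37.64053165912628
```

View pics/w2.png

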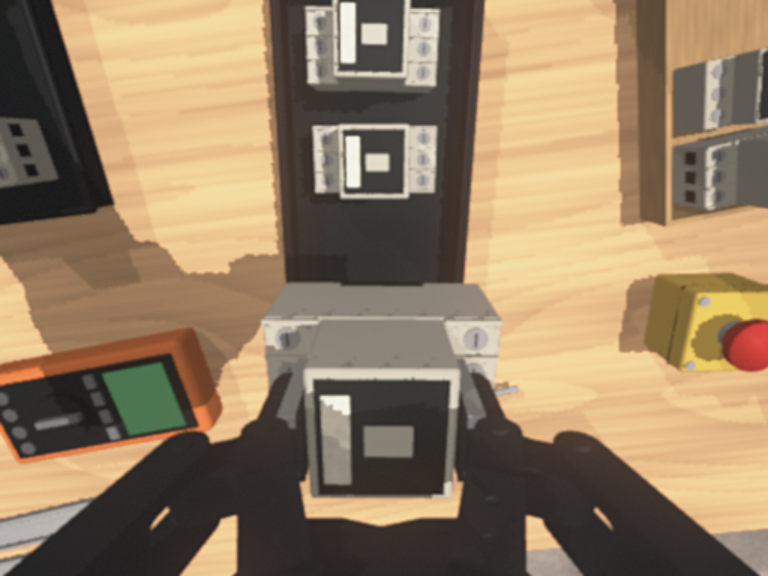

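The held contactor is upright at (380,430). Tray_b's free floor is below it, with its two contactors at (375,160) and (370,35). I'll lower it now.

Emit:
{"name": "step_arm", "arguments": {"deltas": [[[0.3,0,-5,-40,0,0,-1],[0.3,0,-5,-80,0,0,-1],[0.3,0,-5,-120,0,0,-1],[0.3,0,-5,-145,0,0,-1],[0.3,0,-5,-155,0,0,-1]]]}}

```text
time: 5.3
tcp_pos: [0.6395, 0.0044, 0.0721]
tool_rot: [-3.141, -0.003, 3.004]
ft_force: [0.0, 0.2, -2.5]
finger_gap: 0.0433
grip_force: 37.5
```

Emit:
{"name": "step_arm", "arguments": {"deltas": [[[0.3,0,0,-7,0,0,0],[0.3,0,0,-14,0,0,0],[0.3,0,0,-19,0,0,0],[0.3,0,0,-22,0,0,0],[0.3,0,0,-22,0,0,0]]]}}

```text
time: 5.8
tcp_pos: [0.6411, 0.0029, 0.0524]
tool_rot: [3.142, 0.0, 3.002]
ft_force: [-0.7, 0.6, -3.6]
finger_gap: 0.0436
grip_force: 37.5
```

Emit:
{"name": "step_arm", "arguments": {"deltas": [[[0.3,0,0,-1,0,0,0],[0.3,0,0,-2,0,0,0],[0.3,0,0,-2,0,0,0]]]}}

```text
time: 6.1
tcp_pos: [0.6412, 0.0028, 0.0504]
tool_rot: [3.142, 0.0, 3.002]
ft_force: [0.5, 0.4, -2.4]
finger_gap: 0.0436
grip_force: 37.6
```

Emit:
{"name": "step_arm", "arguments": {"deltas": [[[0.3,0,0,-1,0,0,0],[0.3,0,0,-1,0,0,0]]]}}

```text
time: 6.3
tcp_pos: [0.6412, 0.0029, 0.0504]
tool_rot: [3.141, 0.001, 3.002]
ft_force: [-5.8, 0.1, 13.5]
finger_gap: 0.0435
grip_force: 39.7
```

Emit:
{"name": "step_arm", "arguments": {"deltas": [[[0.6,0,0,1,0,0,0],[0.8,0,0,1,0,0,0],[1,0,0,1,0,0,0],[1,0,0,1,0,0,0]]]}}

```text
time: 6.7
tcp_pos: [0.641, 0.0028, 0.0502]
tool_rot: [-3.142, -0.0, 3.002]
ft_force: [-0.9, -0.1, 0.1]
finger_gap: 0.0852
grip_force: 0.0
```

Emit:
{"name": "step_arm", "arguments": {"deltas": [[[1,0,0,30,0,0,0],[1,0,0,70,0,0,0],[1,0,0,110,0,0,0],[1,0,0,150,0,0,0],[1,-20,20,180,0,0,0]]]}}

```text
time: 7.2
tcp_pos: [0.6224, 0.0204, 0.2327]
tool_rot: [-3.141, 0.003, 2.999]
ft_force: [0.0, 0.9, -0.8]
finger_gap: 0.0854
grip_force: 0.0
```

```bash
python3 m.py w3 | grep -v rim
```

```text
7.2 [0.6224337  0.02042766 0.23266608] [-1.79958305e+02  1.66777481e-01  1.71819510e+02]
nose [233.  47.] 2729 [501.   18.4] [44.1 44.5] 82.0 0.084
nose [238. 127.] 2146 [570.9  11.3] [43.6 45.1] 83.1 0.084
nose [501. 129.] 1015 [608.7 268.9] [19.  47.7] 81.1 0.0795
nose [240. 194.] 1831 [640.6   1.6] [43.6 44.4] 81.8 0.0839
nose [490. 239.] 1108 [731.5 269.4] [37.2 39.1] 51.4 0.083
```

Contactor 1 is standing in tray_b. Next is the one at (448, 276).

Emit:
{"name": "step_arm", "arguments": {"deltas": [[[1,-22,35,0,0,0,4],[1,-50,75,0,0,0,8],[1,-77,115,0,0,0,12],[1,-105,155,0,0,0,12],[1,-133,195,0,0,0,12]]]}}

```text
time: 7.75
tcp_pos: [0.4867, 0.2191, 0.2304]
tool_rot: [3.141, 0.0, -3.071]
ft_force: [1.0, 1.6, -0.4]
finger_gap: 0.0855
grip_force: 0.0
```

Emit:
{"name": "step_arm", "arguments": {"deltas": [[[1,-22,30,0,0,0,0],[1,-38,56,0,0,0,0],[1,-40,60,-40,0,0,0],[1,-40,60,-80,0,0,0],[1,-40,60,-100,0,0,0]]]}}

```text
time: 8.25
tcp_pos: [0.4467, 0.2775, 0.1277]
tool_rot: [-3.14, -0.002, -3.07]
ft_force: [-0.3, -0.1, 0.4]
finger_gap: 0.0855
grip_force: 0.0
```

Emit:
{"name": "step_arm", "arguments": {"deltas": [[[1,0,0,0,0,0,0],[1,0,0,0,0,0,0]]]}}

```text
time: 8.45
tcp_pos: [0.4482, 0.278, 0.1308]
tool_rot: [-3.142, 0.0, -3.071]
ft_force: [0.7, -0.6, 0.7]
finger_gap: 0.0851
grip_force: 0.0
```

Emit:
{"name": "step_arm", "arguments": {"deltas": [[[1,0,-2,-30,0,0,0],[1,0,-2,-60,0,0,0],[1,0,-2,-79,0,0,0],[1,0,-2,-79,0,0,0],[1,0,-2,-79,0,0,0]]]}}

```text
time: 8.95
tcp_pos: [0.4487, 0.2763, 0.0527]
tool_rot: [3.141, 0.001, -3.072]
ft_force: [-0.3, 0.2, 0.9]
finger_gap: 0.0856
grip_force: 0.0
```

Emit:
{"name": "step_arm", "arguments": {"deltas": [[[0.3,0,0,0,0,0,0],[0.3,0,0,0,0,0,0],[0.3,0,0,0,0,0,0],[0.3,0,0,0,0,0,0],[0.3,0,0,0,0,0,0]]]}}

```text
time: 9.45
tcp_pos: [0.4485, 0.2761, 0.0522]
tool_rot: [3.141, 0.001, -3.071]
ft_force: [-0.8, -0.2, 11.6]
finger_gap: 0.0434
grip_force: 34.9
```

Emit:
{"name": "step_arm", "arguments": {"deltas": [[[0.3,0,0,15,0,0,0],[0.3,0,0,50,0,0,0],[0.3,0,0,90,0,0,0],[0.3,0,0,130,0,0,0],[0.3,0,0,180,0,0,0]]]}}

```text
time: 9.95
tcp_pos: [0.4472, 0.2753, 0.2324]
tool_rot: [-3.141, -0.002, -3.071]
ft_force: [1.7, 0.6, -3.1]
finger_gap: 0.0436
grip_force: 37.5
```

Emit:
{"name": "step_arm", "arguments": {"deltas": [[[0.3,5,-35,0,0,0,0],[0.3,10,-75,0,0,0,0],[0.3,15,-120,0,0,0,0],[0.3,20,-165,0,0,0,0],[0.3,20,-210,0,0,0,0]]]}}

```text
time: 10.45
tcp_pos: [0.468, 0.064, 0.2316]
tool_rot: [3.142, 0.001, -3.071]
ft_force: [1.3, -0.1, -2.8]
finger_gap: 0.044
grip_force: 37.6
```

Emit:
{"name": "step_arm", "arguments": {"deltas": [[[0.3,0,-45,0,0,0,0],[0.3,0,-90,0,0,0,0],[0.3,0,-135,0,0,0,-2],[0.3,0,-180,0,0,0,-2],[0.3,0,-225,0,0,0,-2]]]}}

```text
time: 10.95
tcp_pos: [0.4675, -0.1609, 0.2316]
tool_rot: [3.142, 0.0, -3.106]
ft_force: [1.2, 0.4, -3.0]
finger_gap: 0.0431
grip_force: 37.6
```

Emit:
{"name": "step_arm", "arguments": {"deltas": [[[0.3,0,-45,0,0,0,0],[0.3,0,-85,0,0,0,0],[0.3,0,-118,0,0,0,0],[0.3,0,-118,0,0,0,0],[0.3,0,-118,0,0,0,0]]]}}

```text
time: 11.45
tcp_pos: [0.4676, -0.2774, 0.2312]
tool_rot: [3.141, -0.0, -3.108]
ft_force: [0.3, 0.6, -3.2]
finger_gap: 0.0434
grip_force: 37.7
```

```bash
python3 m.py w4
```

```text
11.45 [ 0.46759062 -0.27742806  0.23115089] [ 1.79978127e+02 -2.71563186e-02 -1.78049882e+02]
nose [505. 216.] 510 [498.   -2.8] [45.1 10.4] 0.3 0.0745
nose [494. 271.] 1463 [569.9   7.6] [40.8 45.7] 83.1 0.0832
nose [475. 319.] 1706 [640.7   1.2] [45.5 46.1] 82.1 0.0834
rim [257.  89.] 2957 [ 412.7 -277.2] [164.  144.1] 0.3 0.0314
rim [444. 209.] 1345 [549.2 -22.3] [ 73.4 199.5] 82.0 0.0313
rim [468. 193.] 371 [483.2  -3.7] [36.7 73.8] 29.8 0.0336
rim [460. 242.] 494 [551.9   3.4] [39.8 95. ] 20.9 0.0339
rim [442. 288.] 474 [622.   -5.7] [39.1 95.6] 19.2 0.0338
rim [254. 337.] 1801 [ 718.1 -268.7] [ 33.9 152.7] 5.1 0.0371
```

View pics/w4.png

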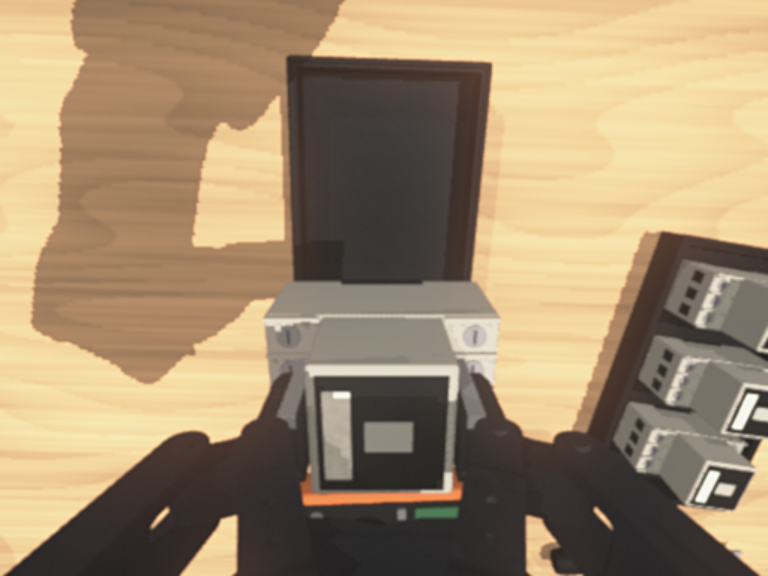

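Tray_a's free floor shows at (385,170), and the held contactor is upright over it at (380,430). I'll lower it at x 466, which clears contactor5 at x 534.

Emit:
{"name": "step_arm", "arguments": {"deltas": [[[0.3,-2,1,-40,0,0,0],[0.3,-2,1,-80,0,0,0],[0.3,-2,1,-120,0,0,0],[0.3,-2,1,-145,0,0,0],[0.3,-2,1,-158,0,0,0]]]}}

```text
time: 12.0
tcp_pos: [0.4655, -0.2744, 0.0715]
tool_rot: [3.14, -0.002, -3.104]
ft_force: [-0.4, 0.8, -1.6]
finger_gap: 0.0437
grip_force: 37.6
```

Emit:
{"name": "step_arm", "arguments": {"deltas": [[[0.3,0,0,-7,0,0,0],[0.3,0,0,-13,0,0,0],[0.3,0,0,-17,0,0,0],[0.3,0,0,-19,0,0,0],[0.3,0,0,-19,0,0,0]]]}}

```text
time: 12.5
tcp_pos: [0.4662, -0.2762, 0.0546]
tool_rot: [-3.141, 0.001, -3.106]
ft_force: [-1.1, 0.6, -2.9]
finger_gap: 0.0437
grip_force: 37.6
```

Emit:
{"name": "step_arm", "arguments": {"deltas": [[[0.3,0,0,-1,0,0,0],[0.3,0,0,-1,0,0,0]]]}}

```text
time: 12.7
tcp_pos: [0.4661, -0.2762, 0.0535]
tool_rot: [-3.141, 0.0, -3.106]
ft_force: [-0.3, 0.9, -2.0]
finger_gap: 0.0432
grip_force: 37.6
```

Emit:
{"name": "step_arm", "arguments": {"deltas": [[[0.3,0,0,-1,0,0,0],[0.3,0,0,-1,0,0,0]]]}}

```text
time: 12.9
tcp_pos: [0.4661, -0.2762, 0.0523]
tool_rot: [-3.141, 0.0, -3.106]
ft_force: [0.2, 0.3, -2.3]
finger_gap: 0.0432
grip_force: 37.7
```

Emit:
{"name": "step_arm", "arguments": {"deltas": [[[0.3,0,0,-1,0,0,0],[0.3,0,0,-1,0,0,0]]]}}

```text
time: 13.1
tcp_pos: [0.4661, -0.2762, 0.0522]
tool_rot: [3.142, 0.0, -3.106]
ft_force: [-5.1, 4.9, 20.6]
finger_gap: 0.0435
grip_force: 40.6
```

Contact with the floor; release, rise and go back for the third.

Emit:
{"name": "step_arm", "arguments": {"deltas": [[[0.6,0,0,1,0,0,0],[0.8,0,0,1,0,0,0],[1,0,0,1,0,0,0],[1,0,0,1,0,0,0]]]}}

```text
time: 13.5
tcp_pos: [0.466, -0.2762, 0.0522]
tool_rot: [-3.142, -0.0, -3.106]
ft_force: [-0.1, 0.9, -0.5]
finger_gap: 0.0857
grip_force: 0.0
```

Emit:
{"name": "step_arm", "arguments": {"deltas": [[[1,0,0,30,0,0,0],[1,0,0,70,0,0,0],[1,0,0,110,0,0,0],[1,0,0,150,0,0,0],[1,0,0,180,0,0,0]]]}}

```text
time: 14.0
tcp_pos: [0.4662, -0.2764, 0.2348]
tool_rot: [-3.141, 0.002, -3.106]
ft_force: [-0.2, -0.0, -1.0]
finger_gap: 0.0853
grip_force: 0.0
```

```bash
python3 m.py w5
```

```text
14.0 [ 0.46619423 -0.27635882  0.234757  ] [-1.79955004e+02  9.02274304e-02 -1.77987948e+02]
nose [254. 175.] 1912 [ 465.6 -277.1] [44.6 44. ] 2.0 0.084
nose [503. 215.] 659 [ 4.981e+02 -3.000e-01] [45.4 14.3] 0.5 0.0763
nose [243. 233.] 1676 [ 533.9 -287.3] [44.7 43.8] 1.5 0.0839
nose [492. 270.] 1588 [570.1   9.4] [44.1 45.7] 83.7 0.0833
nose [479. 309.] 688 [631.2   2.5] [46.5 27.3] 79.9 0.0822
rim [256. 128.] 4003 [ 457.6 -276.9] [253.9 144.4] 0.1 0.0314
rim [442. 209.] 1343 [549.4 -20.9] [ 77.1 200.4] 81.6 0.0313
rim [466. 193.] 372 [483.3  -3.5] [36.  74.7] 29.6 0.0337
rim [458. 242.] 483 [555.4  18. ] [ 42.2 114.9] 11.5 0.0339
rim [439. 287.] 460 [621.7  -5.6] [39.7 94.7] 19.0 0.0339
rim [262. 335.] 3051 [ 730.8 -261. ] [ 61.9 190.6] 3.8 0.0363
```

Emit:
{"name": "step_arm", "arguments": {"deltas": [[[1,0,35,0,0,0,0],[1,0,80,0,0,0,0],[1,0,125,0,0,0,0],[1,0,170,0,0,0,0],[1,0,215,0,0,0,0]]]}}

```text
time: 14.55
tcp_pos: [0.4656, -0.0594, 0.2322]
tool_rot: [-3.142, 0.0, -3.106]
ft_force: [1.1, 0.1, -0.1]
finger_gap: 0.0855
grip_force: 0.0
```

Emit:
{"name": "step_arm", "arguments": {"deltas": [[[1,0,45,0,0,0,0],[1,0,90,0,0,0,1],[1,-5,135,0,0,0,2],[1,-15,178,0,0,0,3],[1,-30,220,0,0,0,3]]]}}

```text
time: 15.05
tcp_pos: [0.4356, 0.1607, 0.2321]
tool_rot: [3.141, 0.0, -3.053]
ft_force: [1.0, 0.0, -0.5]
finger_gap: 0.0854
grip_force: 0.0
```

Emit:
{"name": "step_arm", "arguments": {"deltas": [[[1,-15,40,0,0,0,0],[1,-30,80,0,0,0,0],[1,-40,110,-10,0,0,0],[1,-40,120,-50,0,0,0],[1,-40,120,-90,0,0,0]]]}}

```text
time: 15.55
tcp_pos: [0.3957, 0.2811, 0.1415]
tool_rot: [3.14, 0.002, -3.051]
ft_force: [0.8, 0.3, 0.4]
finger_gap: 0.0857
grip_force: 0.0
```

Emit:
{"name": "step_arm", "arguments": {"deltas": [[[1,0,0,-10,0,0,0],[1,0,0,-10,0,0,0],[1,0,0,-10,0,0,0]]]}}

```text
time: 15.85
tcp_pos: [0.3967, 0.2789, 0.1336]
tool_rot: [3.141, 0.001, -3.055]
ft_force: [-0.4, 0.5, 0.6]
finger_gap: 0.0853
grip_force: 0.0
```

Emit:
{"name": "step_arm", "arguments": {"deltas": [[[1,-1,0,-30,0,0,0],[1,-1,0,-60,0,0,0],[1,-1,0,-81,0,0,0],[1,-1,0,-81,0,0,0],[1,-1,0,-81,0,0,0]]]}}

```text
time: 16.35
tcp_pos: [0.3958, 0.2792, 0.0528]
tool_rot: [3.141, 0.001, -3.054]
ft_force: [0.4, 0.4, 0.0]
finger_gap: 0.0856
grip_force: 0.0
```

Emit:
{"name": "step_arm", "arguments": {"deltas": [[[0.3,0,0,0,0,0,0],[0.3,0,0,0,0,0,0],[0.3,0,0,0,0,0,0],[0.3,0,0,0,0,0,0],[0.3,0,0,0,0,0,0]]]}}

```text
time: 16.85
tcp_pos: [0.3955, 0.2792, 0.0522]
tool_rot: [3.141, 0.001, -3.054]
ft_force: [-2.0, -1.2, 14.0]
finger_gap: 0.0436
grip_force: 35.9
```

Emit:
{"name": "step_arm", "arguments": {"deltas": [[[0.3,0,0,15,0,0,0],[0.3,0,0,50,0,0,0],[0.3,0,0,90,0,0,0],[0.3,0,0,130,0,0,0],[0.3,0,0,180,0,0,0]]]}}

```text
time: 17.35
tcp_pos: [0.3942, 0.2782, 0.2325]
tool_rot: [-3.141, -0.001, -3.054]
ft_force: [0.9, 0.4, -2.6]
finger_gap: 0.0435
grip_force: 37.4
```

Emit:
{"name": "step_arm", "arguments": {"deltas": [[[0.3,12,-30,0,0,0,0],[0.3,28,-70,0,0,0,0],[0.3,40,-112,0,0,0,0],[0.3,50,-155,0,0,0,0],[0.3,55,-200,0,0,0,0]]]}}

```text
time: 17.85
tcp_pos: [0.4502, 0.0772, 0.2316]
tool_rot: [3.141, 0.0, -3.054]
ft_force: [0.7, -0.1, -3.2]
finger_gap: 0.0435
grip_force: 37.5
```

Emit:
{"name": "step_arm", "arguments": {"deltas": [[[0.3,0,-45,0,0,0,0],[0.3,0,-90,0,0,0,-1],[0.3,0,-135,0,0,0,-2],[0.3,0,-180,0,0,0,-3],[0.3,-5,-225,0,0,0,-3]]]}}

```text
time: 18.35
tcp_pos: [0.4448, -0.1479, 0.2316]
tool_rot: [-3.142, 0.001, -3.107]
ft_force: [0.6, 0.3, -3.2]
finger_gap: 0.0435
grip_force: 37.5
```

Emit:
{"name": "step_arm", "arguments": {"deltas": [[[0.3,-10,-40,0,0,0,0],[0.3,-25,-80,0,0,0,0],[0.3,-40,-115,0,0,0,0],[0.3,-50,-132,0,0,0,0],[0.3,-50,-132,0,0,0,0]]]}}

```text
time: 18.85
tcp_pos: [0.3931, -0.2805, 0.2314]
tool_rot: [-3.141, -0.001, -3.111]
ft_force: [0.7, 0.5, -1.8]
finger_gap: 0.0434
grip_force: 37.5
```

Emit:
{"name": "step_arm", "arguments": {"deltas": [[[0.3,0,0,0,0,0,0],[0.3,0,0,0,0,0,0]]]}}

```text
time: 19.05
tcp_pos: [0.3954, -0.2773, 0.2313]
tool_rot: [3.141, 0.0, -3.105]
ft_force: [-0.4, 1.7, -3.2]
finger_gap: 0.0435
grip_force: 37.5
```

Emit:
{"name": "step_arm", "arguments": {"deltas": [[[0.3,0,-1,-40,0,0,0],[0.3,0,-1,-80,0,0,0],[0.3,0,-1,-120,0,0,0],[0.3,0,-1,-145,0,0,0],[0.3,0,-1,-158,0,0,0]]]}}

```text
time: 19.55
tcp_pos: [0.3948, -0.2776, 0.0712]
tool_rot: [3.14, -0.002, -3.104]
ft_force: [0.4, -0.4, -2.2]
finger_gap: 0.0433
grip_force: 37.4
```

Emit:
{"name": "step_arm", "arguments": {"deltas": [[[0.3,0,0,-7,0,0,0],[0.3,0,0,-13,0,0,0],[0.3,0,0,-17,0,0,0],[0.3,0,0,-20,0,0,0],[0.3,0,0,-20,0,0,0]]]}}

```text
time: 20.05
tcp_pos: [0.3952, -0.2792, 0.0534]
tool_rot: [-3.141, 0.0, -3.106]
ft_force: [0.2, -0.4, -2.8]
finger_gap: 0.0438
grip_force: 37.4
```

Emit:
{"name": "step_arm", "arguments": {"deltas": [[[0.3,0,0,-1,0,0,0],[0.3,0,0,-1,0,0,0]]]}}

```text
time: 20.25
tcp_pos: [0.3952, -0.2792, 0.0525]
tool_rot: [-3.141, 0.0, -3.106]
ft_force: [-0.4, -0.4, -2.2]
finger_gap: 0.0434
grip_force: 37.4
```

Emit:
{"name": "step_arm", "arguments": {"deltas": [[[0.3,0,0,-0.7,0,0,0],[0.3,0,0,-0.7,0,0,0]]]}}

```text
time: 20.45
tcp_pos: [0.3952, -0.2792, 0.0522]
tool_rot: [-3.141, 0.001, -3.106]
ft_force: [-3.7, 1.3, 12.4]
finger_gap: 0.0433
grip_force: 39.2
```

Emit:
{"name": "step_arm", "arguments": {"deltas": [[[0.6,0,0,1,0,0,0],[0.8,0,0,1,0,0,0],[1,0,0,1,0,0,0],[1,0,0,1,0,0,0]]]}}

```text
time: 20.85
tcp_pos: [0.395, -0.2792, 0.0526]
tool_rot: [-3.142, 0.0, -3.106]
ft_force: [-0.2, -0.2, -0.7]
finger_gap: 0.0856
grip_force: 0.0
```

Emit:
{"name": "step_arm", "arguments": {"deltas": [[[1,0,0,30,0,0,0],[1,0,0,70,0,0,0],[1,0,0,110,0,0,0],[1,0,0,150,0,0,0],[1,0,0,190,0,0,0]]]}}

```text
time: 21.35
tcp_pos: [0.3947, -0.279, 0.2443]
tool_rot: [-3.141, 0.0, -3.106]
ft_force: [0.2, 0.8, -0.2]
finger_gap: 0.0855
grip_force: 0.0
```

Emit:
{"name": "step_arm", "arguments": {"deltas": [[[1,5,40,10,0,0,0],[1,10,80,20,0,0,0],[1,15,115,30,0,0,0],[1,20,140,40,0,0,0],[1,20,140,40,0,0,0]]]}}

```text
time: 21.85
tcp_pos: [0.4161, -0.1362, 0.2837]
tool_rot: [3.141, 0.002, -3.102]
ft_force: [-0.1, -0.0, 0.0]
finger_gap: 0.0856
grip_force: 0.0
```

Run:
```python
from h import *
c=env.camera("top");P=cloud(c)
cv2.imwrite("pics/fin.png",cv2.resize(c["img"][90:270,150:410,::-1],None,fx=3,fy=3,interpolation=3))
m=((P[...,2]>0.066)&(P[...,2]<0.1)).astype(np.uint8)
n,l,st,ce=cv2.connectedComponentsWithStats(m)
for i in range(1,n):
    if st[i,4]<100: continue
    q=P[l==i]; (cc,sz,a)=cv2.minAreaRect((q[:,:2]*1000).astype(np.float32)); print(np.round(ce[i]),np.round(cc),np.round(sz),round(a),np.round(np.median(q[:,2]),3))
```

```text
[193. 122.] [731. 274.] [39. 36.] 41 0.083
[279. 148.] [640.   4.] [44. 46.] 83 0.084
[188. 161.] [607. 289.] [46. 44.] 7 0.084
[277. 171.] [570.  14.] [44. 45.] 83 0.084
[129. 173.] [576. 477.] [46. 46.] 12 0.08
[372. 180.] [ 533. -284.] [44. 46.] 2 0.084
[275. 193.] [500.  21.] [44. 44.] 87 0.084
[  7. 238.] [377. 857.] [  8. 128.] 69 0.084
[140. 228.] [402. 445.] [46. 44.] 85 0.08
[218. 267.] [274. 205.] [44. 46.] 13 0.08
[177. 270.] [269. 333.] [45. 46.] 66 0.08
[281. 336.] [48. 12.] [ 76. 171.] 12 0.075
```

View pics/fin.png

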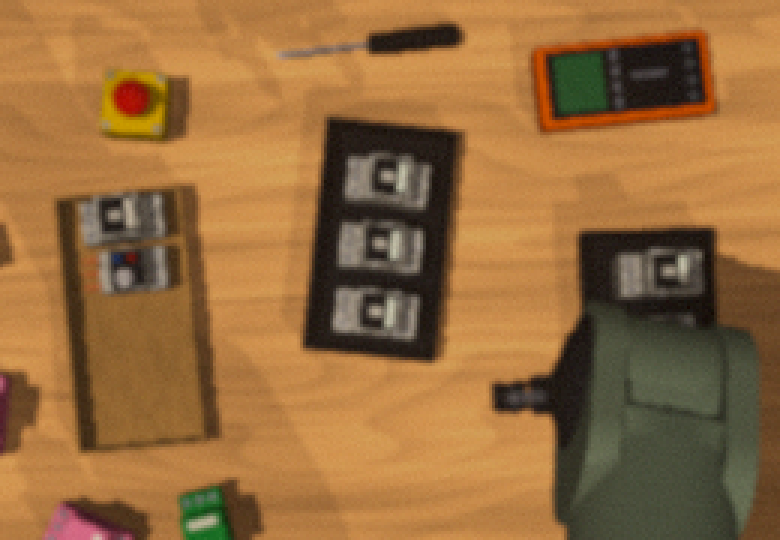

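Tray_b holds three, at (388,180), (380,245) and (375,312). The carton keeps the spare at (122,215) and the relay at (130,268). The arm hides most of tray_a, so I'll move aside and check it.

Emit:
{"name": "step_arm", "arguments": {"deltas": [[[1,0,40,0,0,0,0],[1,0,80,0,0,0,0],[1,0,120,0,0,0,0],[1,0,160,0,0,0,0],[1,0,200,0,0,0,0]]]}}

```text
time: 22.4
tcp_pos: [0.4148, 0.0614, 0.2823]
tool_rot: [-3.141, -0.0, -3.108]
ft_force: [0.6, -0.9, 0.3]
finger_gap: 0.0854
grip_force: 0.0
```

Emit:
{"name": "step_arm", "arguments": {"deltas": [[[1,0,0,0,0,0,0],[1,0,0,0,0,0,0],[1,0,0,0,0,0,0]]]}}

```text
time: 22.7
tcp_pos: [0.415, 0.0596, 0.2823]
tool_rot: [-3.141, -0.0, -3.108]
ft_force: [0.7, -0.9, -0.1]
finger_gap: 0.0855
grip_force: 0.0
```

Run:
```python
from h import *
c=env.camera("top");P=cloud(c)
m=((P[...,2]>0.066)&(P[...,2]<0.1)&(P[...,1]<0)).astype(np.uint8)
n,l,st,ce=cv2.connectedComponentsWithStats(m)
for i in range(1,n):
    if st[i,4]<60: continue
    q=P[l==i]; (cc,sz,a)=cv2.minAreaRect((q[:,:2]*1000).astype(np.float32)); print(np.round(ce[i]),np.round(cc),np.round(sz),round(a),np.round(np.median(q[:,2]),3))
```

```text
[283. 149.] [637. -10.] [16. 44.] 88 0.084
[372. 180.] [ 533. -285.] [44. 46.] 1 0.084
[370. 202.] [ 465. -274.] [45. 45.] 2 0.084
[372. 224.] [ 395. -277.] [44. 45.] 1 0.084
```

All three in tray_a are upright, with their tops at 84 mm.

```bash
python3 -c "
from workcell import env
print(env.close_job())"
```

```text
the job is handed in; nothing more can be done
None
```

Both trays now hold exactly three upright contactors, the spare and the overload relay are still standing in the carton, and the job was handed in at about 23 s.

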